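# Turn the air on at an interlocked valve bank

## Task

Turn the air on at the valve bank: the interlock under the levers has released one of the three feed levers, and nothing shows which, so feel for the one that gives and turn it a quarter turn until it is fully open against its stop; that frees the longer outlet lever at the left-hand end, which you then turn fully open too. Try the levers gently and never force one that is held, or you will bend the interlock; leave the other two feeds shut, and do not disturb the things round about.

Things in the scene. Friction and masses are not known exactly. Their poses are not given: they have to be found in the camera images.
- manifold: air valve bank, bolted down: aluminium base plate 270 x 520 x 12 mm, copper pipes, four brass quarter-turn valves in a row along its y axis, 120 mm apart, each with a lever on top. Origin: on the table under the middle of the row of stems; -x is the robot's side. A gauge (top 100 mm) stands at x -80, y -240 mm, a filter (48 mm across, top 148 mm) at x +142, y +180 mm; the rest is below 62 mm
- interlock: interlock: white steel case 90 x 460 x 32 mm over the valves, underside (origin) 66 mm and top 98 mm above the table. Hidden bars in it free one of the three feeds; a held lever gives 0.07 rad of play (6 mm at the grip), then stops dead. The outlet is held until a feed is within about 0.25 rad of its open stop. A load of 75 N on the bars or case bends it: stay under 20 N of push at the grip of a held lever
- feed_right (a joint): the right-hand (the -y end of the bank) feed lever: its turn about the vertical stem, rad. 0 = shut, pointing along the bank's +y, across its pipe; grows counter-clockwise seen from above to 1.571 = fully open at its stop, pointing along the bank's -x, towards the robot. Stiff: a steady 0.3 N m (about 4 N at the grip) to turn when free, and it stays where it is left
- feed_right_grip (a point): centre line of the lever's black sleeve, 80 mm from the stem axis and 20 mm from the lever's end, 132 mm above the table. The sleeve is 18 mm wide, 14 mm high (125 to 139 mm above the table) and runs from 40 to 100 mm from the stem axis; 27 mm or more is free under it. The point's y axis runs out along the lever, away from the stem
- feed_right_stem (a point): fixed point on the axis of the right-hand feed lever's stem, at the height of the sleeves' middle (132 mm above the table); axes as the bank's
- feed_mid (a joint): the middle feed lever: its turn about the vertical stem, rad. 0 = shut, pointing along the bank's +y, across its pipe; grows counter-clockwise seen from above to 1.571 = fully open at its stop, pointing along the bank's -x, towards the robot. Stiff: a steady 0.3 N m (about 4 N at the grip) to turn when free, and it stays where it is left
- feed_mid_grip (a point): centre line of the lever's black sleeve, 80 mm from the stem axis and 20 mm from the lever's end, 132 mm above the table. The sleeve is 18 mm wide, 14 mm high (125 to 139 mm above the table) and runs from 40 to 100 mm from the stem axis; 27 mm or more is free under it. The point's y axis runs out along the lever, away from the stem
- feed_mid_stem (a point): fixed point on the axis of the middle feed lever's stem, at the height of the sleeves' middle (132 mm above the table); axes as the bank's
- feed_left (a joint): the left-hand feed lever: its turn about the vertical stem, rad. 0 = shut, pointing along the bank's +y, across its pipe; grows counter-clockwise seen from above to 1.571 = fully open at its stop, pointing along the bank's -x, towards the robot. Stiff: a steady 0.3 N m (about 4 N at the grip) to turn when free, and it stays where it is left
- feed_left_grip (a point): centre line of the lever's black sleeve, 80 mm from the stem axis and 20 mm from the lever's end, 132 mm above the table. The sleeve is 18 mm wide, 14 mm high (125 to 139 mm above the table) and runs from 40 to 100 mm from the stem axis; 27 mm or more is free under it. The point's y axis runs out along the lever, away from the stem
- feed_left_stem (a point): fixed point on the axis of the left-hand feed lever's stem, at the height of the sleeves' middle (132 mm above the table); axes as the bank's
- outlet (a joint): the outlet lever, at the left end (+y), the longest of the four: its turn about the vertical stem, rad. 0 = shut, pointing along the bank's +y, across its pipe; grows counter-clockwise seen from above to 1.571 = fully open at its stop, pointing along the bank's -x, towards the robot. Stiff: a steady 0.3 N m (about 3 N at the grip) to turn when free, and it stays where it is left
- outlet_grip (a point): centre line of the lever's black sleeve, 105 mm from the stem axis and 20 mm from the lever's end, 132 mm above the table. The sleeve is 18 mm wide, 14 mm high (125 to 139 mm above the table) and runs from 40 to 125 mm from the stem axis; 27 mm or more is free under it. The point's y axis runs out along the lever, away from the stem
- outlet_stem (a point): fixed point on the axis of the outlet lever's stem, at the height of the sleeves' middle (132 mm above the table); axes as the bank's
- spanner: steel spanner 170 mm long lying on the table in front of the bank; bystander. Origin: its underside, near mid-length
- union_nut: loose brass ring nut, 34 mm across, 16 mm high, lying on the base plate behind the interlock case; bystander. Origin: middle of its underside
- beaker: glass beaker 84 mm across, 120 mm high; bystander. Origin: middle of its underside
- media_bottle: glass jar 68 mm across, 130 mm high with orange cap; bystander. Origin: middle of its underside
- dish_stack: stack of three lidded dishes 94 mm across, 48 mm high; bystander. Origin: middle of its underside
- screwdriver: screwdriver 160 mm long lying on the table in front of the bank; bystander. Origin: its underside, near mid-length
- hose_tail: spare brass fitting, 26 mm across, 32 mm high, standing on the base plate behind the interlock case; bystander. Origin: middle of its underside

How it is judged:
On the way, in this order (a step that is already met when the one before it is completed fails the run):
1. the feed lever that the interlock has released is fully open, the others and the outlet still shut (((value of joint feed_right above 1.48 rad and value of joint each of feed_mid, feed_left below 0.17 rad) or (value of joint feed_mid above 1.48 rad and value of joint each of feed_right, feed_left below 0.17 rad) or (value of joint feed_left above 1.48 rad and value of joint each of feed_right, feed_mid below 0.17 rad)) and value of joint outlet below 0.17 rad), for 0.1 s.
2. the outlet lever is fully open (((value of joint feed_right above 1.48 rad and value of joint each of feed_mid, feed_left below 0.17 rad) or (value of joint feed_mid above 1.48 rad and value of joint each of feed_right, feed_left below 0.17 rad) or (value of joint feed_left above 1.48 rad and value of joint each of feed_right, feed_mid below 0.17 rad)) and value of joint outlet above 1.48 rad), for 0.1 s.
At the end, for the whole second after the job is handed in: one feed lever and the outlet lever are fully open (turned more than 1.48 of 1.571 rad), the other two feed levers are shut (less than 0.17 rad), and all levers are at rest (all of step 2 and velocity of joint feed_right between -0.05 and 0.05 rad/s and velocity of joint feed_mid between -0.05 and 0.05 rad/s and velocity of joint feed_left between -0.05 and 0.05 rad/s and velocity of joint outlet between -0.05 and 0.05 rad/s); the robot touches nothing.
It fails at once if the interlock is loaded with more than 75 N (a held lever forced, or its case leaned on) (contact force between interlock and anything else above 75 N).
It fails at once if a bystander (spanner, nut, beaker, jar, dishes, screwdriver, fitting) is shoved or lifted more than 30 mm from its place (distance of any of spanner, union_nut, beaker, media_bottle, dish_stack, screwdriver, hose_tail from where it was at the start of the episode above 0.03 m).
It also fails if it takes over 54 s, if anything falls off the work surface, if the arm or the gripper's body presses on something with over 40 N, if the wrist force passes 120 N, or if a joint passes its speed limit or range.

## Robot

A 6-joint arm with a two-finger parallel gripper is mounted at the origin on the work surface. World frame = base frame: x ahead of the robot, y to its left, z up, the work surface at z = 0. Lengths are in m, angles in rad, forces in N, time in s.
With the tool pointing down it reaches from about 0.275 to 0.875 m from the base axis. Payload 12.5 kg.
Tool frame: the origin (TCP) lies at the very end of the fingers, on their centre line; the grasp point (between the pads) lies 19 mm behind it; z points along the fingers, y is the line along which they close (so a half turn about z gives the same grasp; the last joint's range is limited). The gripper opens to 85 mm and grips with 20 to 120 N. Pads are 22 mm wide; open, the fingers measure 114 mm over their backs; the gripper's body (76 mm by 85 mm) begins 54 mm behind the grasp point. The pads swing forward as they close: fully open they stand 13 mm farther back than shut.
Start: joints at [1.211, 0.351, 1.652, -0, 1.139, -0.085], TCP at [0.149, 0.529, 0.231] pointing down, gripper open.
Joint ranges: [-2.75, 2.75], [-0.79, 2.1], [0.01, 2.65], [-1.57, 4.71], [0.07, 3.14], [-2.87, 2.87]. Speed limits (rad/s): [2.22, 2.22, 2.79, 3.14, 3.14, 3.14].

## Interface

Orientations are given as a 3x3 rotation matrix whose columns are the frame's x, y, z axes.
In Python, from bench import manip gives the robot as it stands. Calls block until the motion is done:
- manip.move_ptp(position, orientation): joint-space move of the TCP to a pose.
- manip.move_l(position, attitude=None, max_speed=0.15): straight line of the TCP; attitude=None keeps the orientation; max_speed is the mean speed in m/s.
- manip.move_j(angles): joint-space move.
- manip.set_gripper(opening, effort=None): opening from 0.0 (shut) to 1.0 (fully open); effort is the grip in N (None keeps the last); returns when the fingers have stopped.
- manip.dwell(seconds).
- manip.inverse_kinematics(position, orientation): joint angles nearest the present ones, or None.
- manip.grab_frame(name): name is "scene" or "top" or "wrist"; returns (picture, depth): 420x560x3 uint8, red, green, blue; 420x560 float32, m along the optical axis (not along the pixel's ray), 0 where there is no reading.
- manip.get_calibration(name): a dict with "camera_matrix" (3x3 intrinsics, pixels), "R" (3x3) and "t" (3): a world point X has camera coordinates R X + t. Camera axes: x right, y down, z forward; pixel columns grow to the right and rows downward; lengths in m; the calibration is good to about 2 mm. A picture is of the moment at which its call begins: read the wrist's pose just before it. get_calibration takes no time and is no camera call; for the wrist camera it gives the pose at the moment of the call.
A pose or a line that the arm cannot do raises manip.Unreachable and nothing moves.
- manip.sign_off(): hands the job in; it is judged then, once.
Trained networks look in the newest picture that a camera, given by its name, has taken for a name from the list of things; names that differ only in an ending like _2 or _b are one class to them, and where a whole thing is asked for, a point or a joint stands for the part that bears it (a point fixed in the world has none). Each returns a list of dicts, best first, with "confidence" (0 to 1); they miss things now and then, are a little off and sometimes report something else, mostly with a low value. They report only what shows in the picture. A call takes as long as a camera call.
- manip.look_for(camera, name): "at" ([x, y, z] in m, in world coordinates, good to about 4 mm: the middle of the surface that is visible of it).
Readings, each from a call of its own:
- manip.current_time(): time.
- manip.current_qpos(): joint angles.
- manip.current_joint_vel(): joint speeds.
- manip.current_joint_torque(): joint torques, N m.
- manip.current_ee_pos(): TCP position.
- manip.current_tcp_rot(): TCP orientation.
- manip.current_force(): force on the tool from outside, world axes, zero at the start.
- manip.current_ft_torque(): the same for the moment, N m.
- manip.current_grip_width(): opening from 0.0 (shut) to 1.0 (fully open).
- manip.current_grip_force(): force on a finger pad.
Only numpy, scipy, OpenCV 4.12 (cv2) and the standard library are available. Lean on these libraries where they do the work, as an engineer would, in place of code of your own. Each camera call takes 0.05 s, during which the arm holds its last target. There are 200 camera calls.

## Working session

There is one attempt and no reset: what is moved stays moved. The work goes in short steps, each a Python script; the robot and the scene stay as the last script left them, time stands still between calls to the robot, and variables do not carry over. Pictures are saved under pics/ and viewed, at most 10 in all, crops included, and the job is handed in when it is done.

```bash
mkdir -p pics; ls; python3 - <<'E'
from bench import manip as m
import cv2
for c in ["top","scene"]:
    p,d=m.grab_frame(c); cv2.imwrite(f"pics/{c}0.png",p[:,:,::-1])
    for n in ["manifold","interlock","feed_right_grip","feed_mid_grip","feed_left_grip","outlet_grip","beaker","media_bottle","dish_stack","spanner"]:
        r=m.look_for(c,n); print(c,n,[(x["at"].round(3) if hasattr(x["at"],"round") else x["at"],round(x["confidence"],2)) for x in r[:4]])
print(m.current_time())
E
```

```text
pics
top manifold [([0.5582, -0.0722, 0.0524], 0.74)]
top interlock [([0.5581, -0.0866, 0.0979], 0.71)]
top feed_right_grip [([0.5689, -0.2085, 0.1361], 0.75)]
top feed_mid_grip [([0.5584, -0.0931, 0.1406], 0.76), ([0.5611, -0.0758, 0.0526], 0.66)]
top feed_left_grip [([0.5589, 0.0298, 0.1401], 0.52), ([0.5593, -0.0737, 0.0491], 0.28)]
top outlet_grip [([0.5508, 0.1513, 0.1293], 0.72)]
top beaker [([0.4784, 0.4549, 0.063], 0.96), ([0.5613, -0.0733, 0.0552], 0.59), ([0.5461, 0.152, 0.1356], 0.38)]
top media_bottle []
top dish_stack [([0.3884, 0.3018, 0.0533], 0.7), ([0.5575, -0.0932, 0.1406], 0.21)]
top spanner [([0.3536, -0.1485, 0.0033], 0.5)]
scene manifold [([0.6124, -0.0507, 0.046], 0.66)]
scene interlock [([0.5911, -0.0721, 0.098], 0.6), ([0.6142, -0.049, 0.0453], 0.49)]
scene feed_right_grip [([0.5766, -0.2102, 0.1354], 0.79), ([0.4154, 0.3055, 0.0451], 0.56)]
scene feed_mid_grip [([0.4158, 0.306, 0.0476], 0.72), ([0.556, 0.0256, 0.1362], 0.17)]
scene feed_left_grip [([0.5604, 0.0335, 0.1317], 0.79)]
scene outlet_grip [([0.5501, 0.1554, 0.1344], 0.84)]
scene beaker [([0.4961, 0.4344, 0.081], 0.62)]
scene media_bottle [([0.5722, -0.4908, 0.0875], 0.84)]
scene dish_stack [([0.4136, 0.309, 0.0497], 0.78)]
scene spanner [([0.3587, -0.1501, 0.0089], 0.67), ([0.4177, 0.3052, 0.0465], 0.35)]
1.1
```

View pics/top0.png

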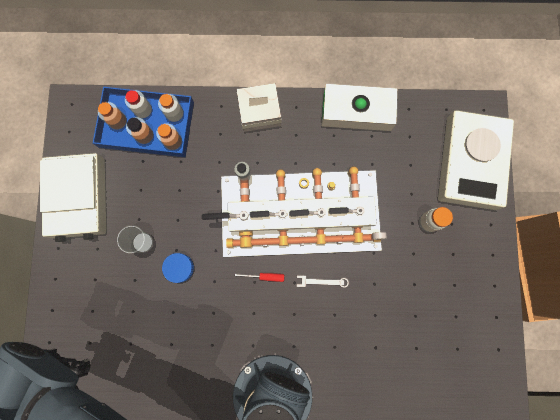

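View pics/scene0.png

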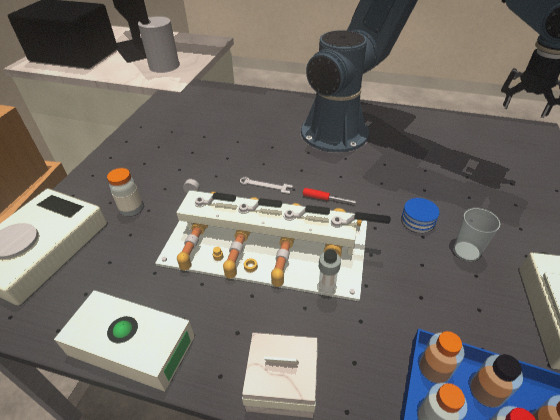

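```bash
python3 - <<'E'
from bench import manip as m
import numpy as np, cv2
p,d=m.grab_frame("top"); c=m.get_calibration("top"); K=np.array(c["camera_matrix"]);R=np.array(c["R"]);t=np.array(c["t"])
v,u=np.mgrid[0:420,0:560]
P=(np.stack([(u-K[0,2])/K[0,0],(v-K[1,2])/K[1,1],np.ones_like(d)],-1)*d[...,None]-t)@R
x,y,z=P[...,0],P[...,1],P[...,2]
near=(d>0)&(x>.45)&(x<.68)&(y>-.45)&(y<.3)
dark=p.max(2)<70
mk=(near&dark&(z>.125)&(z<.147)).astype(np.uint8)
n,l,s,cc=cv2.connectedComponentsWithStats(mk)
for i in range(1,n):
    if s[i,4]>30:
        q=P[l==i][:,:2]; r=cv2.minAreaRect((q*1000).astype(np.float32)); print(s[i,4],cc[i].round(),np.array(r[0]).round(1),np.array(r[1]).round(1),round(r[2],1),P[l==i][:,2].mean().round(4))
mk=near&(z>.09)&(z<.105)&(p.min(2)>100)
print("case",mk.sum(),cv2.minAreaRect((P[mk][:,:2]*1000).astype(np.float32)))
E
```

```text
144 [214. 216.] [545.2 181.4] [18.  79.4] 4.6 0.1381
case 3597 ((556.0941162109375, -97.74018859863281), (493.57470703125, 128.75218200683594), 89.13445281982422)
```

The top view has the three feeds at about (258,213), (297,213) and (335,211) px and the outlet sleeve at (214,216). All point left (+y) and are shut. The spanner and screwdriver lie in front at row ~280, clear of the levers' swing. Next I'll take a closer wrist view.

```bash
cat > h.py <<'E'
from bench import manip as m
import numpy as np, cv2
def Rz(a):  # tool down, tool y along angle a (world)
    y=np.array([np.cos(a),np.sin(a),0]); z=np.array([0,0,-1.]); return np.stack([np.cross(y,z),y,z],1)
def cloud(c):
    k=m.get_calibration(c); p,d=m.grab_frame(c); K=np.array(k["camera_matrix"]);R=np.array(k["R"]);t=np.array(k["t"])
    v,u=np.mgrid[0:420,0:560]
    return p,d,(np.stack([(u-K[0,2])/K[0,0],(v-K[1,2])/K[1,1],np.ones_like(d)],-1)*d[...,None]-t)@R
E
python3 - <<'E'
from h import *
print(m.current_tcp_rot().round(2) if hasattr(m.current_tcp_rot(),'round') else m.current_tcp_rot())
for a in (np.pi/2,-np.pi/2):
    print(a,[np.round(m.inverse_kinematics(p,Rz(a+s)),2) for p,s in (([.57,-.2,.115],0),([.48,-.28,.115],np.pi/2),([.57,.2,.115],0),([.46,.1,.115],np.pi/2))])
a=-np.pi/2 if m.current_tcp_rot()[1][1]<0 else np.pi/2
m.move_ptp([.47,-.03,.42],Rz(a)); m.set_gripper(0.0)
p,d,P=cloud("wrist"); np.savez("w.npz",p=p,d=d,P=P); cv2.imwrite("pics/w0.png",p[:,:,::-1])
print(a,m.current_time(), m.get_calibration("wrist"), m.current_force())
for n in ["feed_right_grip","feed_mid_grip","feed_left_grip","outlet_grip"]:
    print(n,[(x["at"],round(x["confidence"],2)) for x in m.look_for("wrist",n)[:3]])
E
```

```text
[[-0.96  0.27  0.  ]
 [ 0.27  0.96  0.  ]
 [-0.    0.   -1.  ]]Traceback (most recent call last):
  File "<stdin>", line 4, in <module>
    return _wrapfunc(a, 'round', decimals=decimals, out=out)
    return _wrapit(obj, method, *args, **kwds)
    result = getattr(arr, method)(*args, **kwds)
TypeError: unsupported operand type(s) for *: 'NoneType' and 'float'
```

```bash
python3 - <<'E'
from h import *
for a in (np.pi/2,-np.pi/2):
    for p,s in (([.57,-.2,.115],0),([.48,-.28,.115],np.pi/2),([.57,.2,.115],0),([.46,.1,.115],np.pi/2)):
        q=m.inverse_kinematics(p,Rz(a+s)); print(a,p,s,None if q is None else np.round(q,2))
a=np.pi/2
m.move_ptp([.47,-.03,.42],Rz(a)); m.set_gripper(0.0)
p,d,P=cloud("wrist"); np.savez("w.npz",p=p,d=d,P=P); cv2.imwrite("pics/w0.png",p[:,:,::-1])
print(m.current_time(), m.get_calibration("wrist"), m.current_force())
for n in ["feed_right_grip","feed_mid_grip","feed_left_grip","outlet_grip"]:
    print(n,[(x["at"],round(x["confidence"],2)) for x in m.look_for("wrist",n)[:3]])
E
```

```text
1.5707963267948966 [0.57, -0.2, 0.115] 0 [-0.41  0.58  1.6  -0.    0.96 -1.99]
1.5707963267948966 [0.48, -0.28, 0.115] 1.5707963267948966 [-0.61  0.51  1.74 -0.    0.9   2.53]
1.5707963267948966 [0.57, 0.2, 0.115] 0 [ 0.26  0.58  1.6  -0.    0.96 -1.31]
1.5707963267948966 [0.46, 0.1, 0.115] 1.5707963267948966 None
-1.5707963267948966 [0.57, -0.2, 0.115] 0 [-0.41  0.58  1.6  -0.    0.96  1.16]
-1.5707963267948966 [0.48, -0.28, 0.115] 1.5707963267948966 [-0.61  0.51  1.74 -0.    0.9  -0.61]
-1.5707963267948966 [0.57, 0.2, 0.115] 0 [ 0.26  0.58  1.6  -0.    0.96  1.83]
-1.5707963267948966 [0.46, 0.1, 0.115] 1.5707963267948966 [ 0.12  0.38  1.95 -0.    0.81  0.12]
4.3583 {'camera_matrix': array([[370.05133534,   0.        , 276.30383077],
       [  0.        , 370.05133534, 206.67614074],
       [  0.        ,   0.        ,   1.        ]]), 'R': array([[-7.26040217e-04,  9.99999522e-01, -6.55635878e-04],
       [ 9.65283906e-01,  8.72088424e-04,  2.61201492e-01],
       [ 2.61201939e-01, -4.43231974e-04, -9.65284078e-01]]), 't': array([ 0.0322452 , -0.53814791,  0.43808012])} [-0.23064523  0.62066493 -0.02415543]
feed_right_grip [([0.5694, -0.204, 0.1388], 0.6), ([0.3956, 0.2947, 0.0433], 0.21)]
feed_mid_grip [([0.5618, -0.0858, 0.1398], 0.98), ([0.5374, -0.0915, 0.054], 0.63)]
feed_left_grip [([0.5521, 0.0282, 0.1373], 0.88), ([0.5396, -0.0937, 0.0549], 0.17)]
outlet_grip [([0.5502, 0.1519, 0.1373], 0.77)]
```

View pics/w0.png

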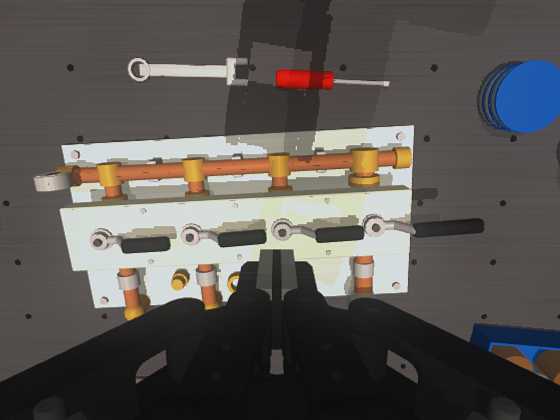

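The wrist view shows the sleeves at about (145,245), (242,238), (340,234) and (449,228) px, and the stems at (100,240), (190,236), (282,230) and (376,226). Now I'll fit the geometry from depth.

```bash
python3 - <<'E'
import numpy as np, cv2
f=np.load("w.npz");p,d,P=f["p"],f["d"],f["P"]
x,y,z=P[...,0],P[...,1],P[...,2]
mk=((d>0)&(p.max(2)<75)&(z>.131)&(z<.147)&(x>.5)&(x<.62)&(y>-.3)&(y<.27)).astype(np.uint8)
n,l,s,cc=cv2.connectedComponentsWithStats(mk)
for i in range(1,n):
    if s[i,4]>100:
        q=P[l==i]; r=cv2.minAreaRect((q[:,:2]*1000).astype(np.float32)); print(s[i,4],cc[i].round(),np.round(r[0],1),np.round(r[1],1),round(r[2],1),q[:,2].mean().round(4))
for u,v in ((100,240),(190,236),(282,230),(376,226)):
    print(P[v-3:v+4,u-3:u+4].reshape(-1,3).mean(0).round(4))
E
```

```text
1022 [449. 227.] [547.4 177.4] [18.5 84.1] 4.7 0.1384
667 [339. 234.] [554.8  44.8] [17.1 58.3] 4.3 0.1387
655 [242. 238.] [560.4 -74.3] [17.  58.5] 5.6 0.1388
658 [145. 245.] [ 569.2 -192.8] [17.3 58.6] 3.6 0.1389
[ 0.5685 -0.2553  0.1216]
[ 0.566  -0.1428  0.1137]
[ 0.5579 -0.0245  0.1132]
[0.5523 0.0956 0.1135]
```

```bash
cat >> h.py <<'E'
psi=.059
S0=np.array([.5623,-.0842]); U=lambda f:np.array([-np.sin(f),np.cos(f)]); N=lambda f:np.array([np.cos(f),np.sin(f)])
stem={k:S0+.12*i*U(psi) for k,i in dict(right=-1.5,mid=-.5,left=.5,outlet=1.5).items()}
def pose(k,th,off,z=.117):
    f=psi+th; r=.102 if k=="outlet" else .077
    return np.r_[stem[k]+r*U(f)+off*N(f),z], Rz(-np.pi/2+f)
def force(f,f0): return float((np.array(m.current_force())[:2]-f0)@N(f))
def probe(k,lim=11.):
    p,R=pose(k,0,.032,.20); m.move_ptp(p,R); m.move_l(pose(k,0,.032)[0],max_speed=.15); m.dwell(.1)
    f0=np.array(m.current_force())[:2]; c=None; log=[]
    off=.026; m.move_l(pose(k,0,off)[0],max_speed=.05)
    while off>-.02:
        off-=.001; m.move_l(pose(k,0,off)[0],max_speed=.05); m.dwell(.03)
        F=force(psi,f0); log.append((round(off*1e3),round(F,1)))
        if c is None and F>1.5: c=off
        if F>lim: res="held"; break
        if c is not None and c-off>.0105: res="free"; break
    else: res="?"
    print(k,res,log,m.current_time())
    if res!="free":
        m.move_l(pose(k,0,.032)[0],max_speed=.1); m.move_l(pose(k,0,.032,.20)[0],max_speed=.2)
    return res
E
python3 - <<'E'
from h import *
probe("mid")
E
```

```text
mid held [(25, 0.3), (24, 0.0), (23, 0.0), (22, 0.2), (21, -0.2), (20, -0.1), (19, 0.2), (18, 3.6), (17, 4.6), (16, 4.2), (15, 8.2), (14, 10.8), (13, 13.9)] 11.8917
```

```bash
python3 - <<'E'
from h import *
if probe("left")!="free": probe("right")
E
```

```text
left free [(25, -0.1), (24, -1.3), (23, -2.1), (22, -1.1), (21, -1.4), (20, 0.8), (19, 4.4), (18, 3.4), (17, 3.0), (16, 3.0), (15, 3.1), (14, 3.1), (13, 2.6), (12, 3.0), (11, 2.9), (10, 2.5), (9, 2.9), (8, 2.8)] 19.5167
```

```bash
cat >> h.py <<'E'
def swing(k,th0,off=.019):
    log=[]; f0=np.zeros(2)
    for th in np.r_[np.arange(th0,1.4,.11),np.arange(1.42,1.70,.02)]:
        p,R=pose(k,th,off); m.move_l(p,R,max_speed=.08)
        if th>1.41: m.dwell(.03)
        F=force(psi+th,f0); log.append((round(th,2),round(F,1)))
        if F>(14 if th<1.41 else 10): break
    print(k,log,m.current_time()); 
    return th
def leave(k,th):
    m.move_l(pose(k,th,.035)[0],max_speed=.1); m.move_l(pose(k,th,.035,.2)[0],max_speed=.2)
E
python3 - <<'E'
from h import *
swing("left",.17)
E
```

```text
left [(np.float64(0.17), 4.6), (np.float64(0.28), -0.9), (np.float64(0.39), 0.1), (np.float64(0.5), 0.5), (np.float64(0.61), -0.6), (np.float64(0.72), 0.3), (np.float64(0.83), 0.7), (np.float64(0.94), -0.1), (np.float64(1.05), 1.1), (np.float64(1.16), -0.1), (np.float64(1.27), 1.0), (np.float64(1.38), 0.2), (np.float64(1.42), 1.9), (np.float64(1.44), 4.1), (np.float64(1.46), 3.2), (np.float64(1.48), 2.8), (np.float64(1.5), 2.7), (np.float64(1.52), 3.0), (np.float64(1.54), 7.4), (np.float64(1.56), 19.7)] 24.9417
```

```bash
python3 - <<'E'
from h import *
leave("left",1.56)
p,d,P=cloud("top"); cv2.imwrite("pics/t1.png",cv2.resize(p[140:300,170:400,::-1],None,fx=3,fy=3))
if probe("outlet")=="free": swing("outlet",.14)
print(m.current_time())
E
```

```text
outlet free [(25, -0.6), (24, -0.3), (23, -1.4), (22, -0.5), (21, -0.6), (20, -0.9), (19, 2.7), (18, 2.8), (17, 2.5), (16, 1.8), (15, 1.7), (14, 0.8), (13, 1.2), (12, 2.0), (11, 2.3), (10, 2.3), (9, 1.8), (8, 0.5)] 33.6917
outlet [(np.float64(0.14), 0.9), (np.float64(0.25), 0.3), (np.float64(0.36), 0.2), (np.float64(0.47), 0.1), (np.float64(0.58), -0.1), (np.float64(0.69), 0.1), (np.float64(0.8), -0.5), (np.float64(0.91), 0.7), (np.float64(1.02), 0.4), (np.float64(1.13), 0.7), (np.float64(1.24), 0.2), (np.float64(1.35), 0.9), (np.float64(1.42), 0.9), (np.float64(1.44), 2.0), (np.float64(1.46), 2.3), (np.float64(1.48), 2.3), (np.float64(1.5), 1.8), (np.float64(1.52), 0.6), (np.float64(1.54), 1.0), (np.float64(1.56), 17.1)] 39.4583
39.4583
```

View pics/t1.png

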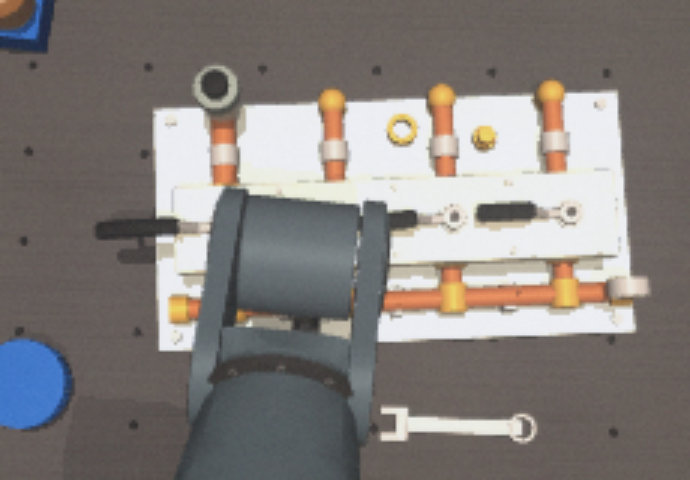

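The arm hides the feeds in this view. The outlet lever was still shut then, and the mid and right feeds look shut. Now I'll back off, look from above and verify the angles.

```bash
python3 - <<'E'
from h import *
leave("outlet",1.56)
m.move_ptp([.42,-.03,.42],Rz(-np.pi/2+psi))
p,d,P=cloud("wrist"); cv2.imwrite("pics/w1.png",p[:,:,::-1])
x,y,z=P[...,0],P[...,1],P[...,2]
mk=((d>0)&(p.max(2)<75)&(z>.131)&(z<.147)&(x>.38)&(x<.65)&(y>-.32)&(y<.3)).astype(np.uint8)
n,l,s,cc=cv2.connectedComponentsWithStats(mk)
for i in range(1,n):
    if s[i,4]>100:
        r=cv2.minAreaRect((P[l==i][:,:2]*1000).astype(np.float32)); print(cc[i].round(),np.round(r[0],1),np.round(r[1],1),round(r[2],1))
        for k in stem:
            v=np.array(r[0])/1e3-stem[k]
            if abs(np.hypot(*v)-(.0825 if k=="outlet" else .07))<.012: print("  ",k,round(np.arctan2(-v[0],v[1])-psi,3))
print(m.current_time(),m.current_force())
E
```

```text
[438.  36.] [ 569.5 -193. ] [16.3 57.9] 4.0
   right -0.011
[323.  40.] [557.9 -74.4] [16.7 57.8] 8.0
   mid 0.055
[171. 112.] [472.5  90.3] [83.2 18.3] 3.1
   outlet 1.577
[277. 101.] [491.7 -28.3] [57.4 16.5] 3.2
   left 1.572
41.4917 [-0.22682614  0.37199441  0.03330724]
```

View pics/w1.png

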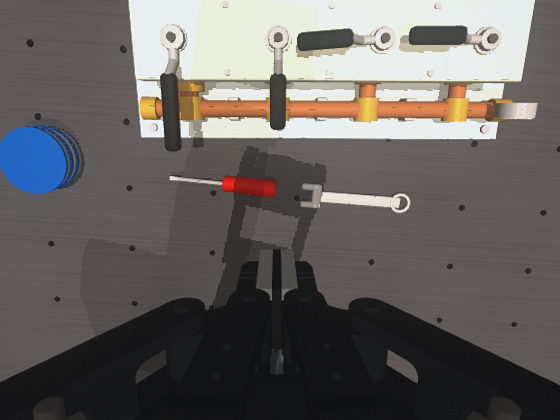

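The view shows the outlet (171,112 px) and left feed (277,101 px) fully open. The mid and right feeds are shut and the bystanders are in place.

```bash
python3 -c "
from bench import manip as m
print(m.sign_off())"
```

```text
the job is handed in; nothing more can be done
None
```

The air is on: the left feed was the released one, and it and the outlet are fully open at their stops (measured 1.57 and 1.58 rad); the middle and right feeds are still shut, nothing round about was disturbed, and the job was handed in at about 41 s.

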